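# Gauge the channel depth of a clock base

## Task

Measure the depth of the channel in the dark walnut clock base: lift the yellow sprung depth gauge out of its blue stand, set its steel foot squarely across that channel with the probe in it, press down until the foot sits flat on the wood, and keep it pressed for about a second so that the reading can be taken. Then put the gauge back upright in the middle of its stand, probe down the well and foot flat on top, and let go. Keep the gauge off the pale base and do not push either base out of its place.

Things in the scene. Friction and masses are not known exactly. Their poses are not given: they have to be found in the camera images.
- gauge: Sprung depth gauge, 0.2 kg, upright on the stand. Origin: centre of the foot's underside; z up. Foot: steel bar 80 mm along y, 28 mm along x, 10 mm thick. Above it a yellow grip block 26 mm (x) by 30 mm (y), from 10 to 70 mm above the origin; pinch either pair of faces. A 5 mm thick probe on the z axis sticks out 20 mm below the foot when free. Same after a half turn.
- probe (a joint): Gauge reading: how far the probe is pushed in, m. 0 fully out, 0.020 flush with the foot. Its spring pushes 3 N at 0, 4.2 N at 0.008, 6 N at 0.020, more than the gauge's weight. With the foot flat across a channel, depth is 0.020 minus this: about 0.008 on the walnut base. A red cap on the grip's top stands 4 mm proud at 0 and rises as the probe goes in.
- walnut_base: Dark walnut clock base, loose on the table, 0.45 kg: block 150 mm (x) by 100 mm (y) by 30 mm high with one straight open channel 28 mm wide and 12 mm deep along its full x length, midway across y. Origin: centre of the underside; z up; top 30 mm up, channel floor (lighter, freshly routed) 18 mm up.
- pale_base: Pale wood clock base, loose, a bystander of the same outer size (150 by 100 by 30 mm) and channel width (28 mm), but its brown-floored channel is only 6 mm deep. Origin: centre of the underside.
- stand: Blue block that parks the gauge, fixed to the table: 70 mm (x) by 120 mm (y) by 34 mm high, with a square well 40 by 40 mm through its middle to the table. The gauge's foot rests on the top, 34 mm up, its bar along the stand's y, the probe hanging free in the well. Origin: centre of the underside; z up.
Not all that is in view belongs to the job. There is more than one size of the gauge; the job needs the middle-sized.

How it is judged (in metres and radians):
On the way:
1. the probe is in the walnut base's channel and the gauge's foot is pressed flat across it, and stays so for 0.6 s (z of gauge in the frame of walnut_base between 0.0275 and 0.0325 m and x of gauge in the frame of walnut_base between -0.07 and 0.07 m and y of gauge in the frame of walnut_base between -0.015 and 0.015 m and value of joint probe between 0.0055 and 0.0105 m and angle between gauge's own z axis and vertical below 0.09 rad and angle between the y axis of gauge and the y axis of walnut_base, either way round below 0.35 rad), for 0.6 s.
At the end, for the whole second after the job is handed in: The gauge stands released and at rest, upright (within 5 degrees), its foot flat on the stand (within 3 mm) and its centre within 16 mm of the stand's, the probe fully out in the well; both clock bases are within 30 mm of where they began (horizontal distance between gauge and stand below 0.016 m and z of gauge in the frame of stand between 0.031 and 0.037 m and angle between gauge's own z axis and vertical below 0.09 rad and value of joint probe below 0.002 m and linear speed of gauge below 0.02 m/s and distance of each of walnut_base, pale_base from where it was at the start of the episode below 0.03 m); the robot touches nothing.
It fails at once if the gauge is put on the pale base (contact force between gauge and pale_base above 1 N).
It fails at once if a clock base is pushed 30 mm or more out of its place (distance of any of walnut_base, pale_base from where it was at the start of the episode above 0.03 m).
It also fails if it takes over 51 s, if anything falls off the work surface, if the arm or the gripper's body presses on something with over 40 N, if the wrist force passes 120 N, or if a joint passes its speed limit or range.

## Robot

A 6-joint arm with a two-finger parallel gripper is mounted at the origin on the work surface. World frame = base frame: x ahead of the robot, y to its left, z up, the work surface at z = 0. Lengths are in mm, angles in rad, forces in N, time in s.
With the tool pointing down it reaches from about 275 to 825 mm from the base axis. Payload 4.9 kg.
Tool frame: the origin (TCP) lies between the finger pads; the fingertips stand 14 mm ahead of it and the grasp point (between the pads) lies 5 mm behind it; y points along the fingers, z is the direction in which the jaws open and shut, and the axes are right-handed (so a half turn about y gives the same grasp; the last joint's range is limited). The gripper opens to 85 mm and grips with 20 to 120 N. Pads are 22 mm wide; open, the fingers measure 114 mm over their backs; the gripper's body (76 mm by 85 mm) begins 54 mm behind the grasp point. The pads swing forward as they close: fully open they stand 13 mm farther back than shut.
Start: joints at [-1.391, 0.326, -0.193, 1.052, 0, 1.437], TCP at [169.783, -523.156, 245.281] pointing down, gripper open.
Joint ranges: [-2.65, 2.65], [-0.97, 1.79], [-1.3, 1.35], [-1.93, 2.1], [-1.47, 1.37], [-3.14, 3.14]. Speed limits (rad/s): [2.57, 2.57, 3.14, 3.14, 3.14, 3.14].

## Interface

Orientations are given as a unit quaternion [x, y, z, w].
In Python, from workcell import read_state, grab_frame, camera_model, sign_off gives the robot as it stands.
- The arm moves only by the tool jog_arm, never from a script. Its argument "deltas" is one flat list of numbers, 7 for each row, row after row: the turn, a rotation vector about the tool's x, y, z in degrees, then the shift along the tool's x, y, z in mm, then the opening, from 0 (shut) to 1 (fully open). A call has 1 to 12 rows; each row is the pose to reach, as a shift and turn from the pose measured when the call began, along the tool's axes at that moment; what a row does not reach only later rows make up. A row lasts 1/8 s, in which the tool goes at most 62.5 mm and 10.7 degrees, less where a joint would pass 70% of its speed; a pose out of reach is approached as far as the arm can. A call with a gripper value outside its range is refused whole. The fingers move at their own pace and stop on an object; "grip_force" is the grip in N (left out, the last holds). Time passes only in rows, so rows that repeat a pose let the fingers close. It gives the time, the measured TCP pose, the force and the opening at its end, in the units of the state.
- read_state(): the state, without advancing time (a new reading comes with each control period).
- grab_frame(name): name is "side" or "top"; returns (picture, depth): 400x640x3 uint8, red, green, blue; 400x640 float32, mm along the optical axis (not along the pixel's ray), 0 where there is no reading.
- camera_model(name): a dict with "camera_matrix" (3x3 intrinsics, pixels), "k1" (the pictures are not rectified: a ray, as slopes to the right and down, at radius r is drawn at 1 + k1 r^2 times it, then the intrinsics apply), "rvec" (rotation vector, rad) and "tvec" (3), from world to camera coordinates, as OpenCV has them. Camera axes: x right, y down, z forward; pixel columns grow to the right and rows downward; lengths in mm; the calibration is good to about 2 mm. A picture is of the moment at which its call begins. camera_model takes no time and is no camera call.
- sign_off(): hands the job in, once; it reports no verdict.
The state is a dict: "clock": time; "q": joint angles; "qd": joint speeds; "joint_efforts": joint torques, N m; "ee_pos": TCP position; "tool_rot": TCP orientation; "force": force on the tool from outside, world axes, zero at the start; "moment": the same for the moment, N m; "opening": opening from 0.0 (shut) to 1.0 (fully open).
Only numpy, scipy, OpenCV 4.12 (cv2) and the standard library are available. Lean on these libraries where they do the work, as an engineer would, in place of code of your own. Each camera call takes 0.05 s, during which the arm holds its last target. There are 200 camera calls.

## Working session

There is one attempt and no reset: what is moved stays moved. The work goes in short steps, Python scripts to look and compute and a tool call to move; the robot and the scene stay as the last step left them, time stands still between calls to the robot, and variables do not carry over. Pictures are saved under pics/ and viewed, on a budget of 10 in all, crops included, one or two more only if the job needs it, and the job is handed in when it is done.

Besides the shell and the picture viewer there is one more tool, called after "Request:" by a JSON object that holds its "api" and its "payload". jog_arm: Moves the arm, as the interface text tells. Its arguments: {"type":"object","properties":{"deltas":{"type":"array"},"grip_force":{"type":"number"}},"required":["deltas"]}

```bash
mkdir -p pics; ls; python3 - <<'E'
from workcell import *
import cv2,numpy as np
for n in("top","side"):
    p,d=grab_frame(n); np.savez(f"{n}0.npz",p=p,d=d); cv2.imwrite(f"pics/{n}0.png",p[:,:,::-1])
    print(camera_model(n))
print(read_state())
E
```

```text
pics
{'camera_matrix': array([[515.86835417,   0.        , 324.81712298],
       [  0.        , 515.86835417, 193.56079951],
       [  0.        ,   0.        ,   1.        ]]), 'k1': -0.009547505172867895, 'rvec': array([ 2.13907651, -2.14530422,  0.14429647]), 'tvec': array([  80.80037979,  521.81271746, 1378.72697358])}
{'camera_matrix': array([[497.03577671,   0.        , 317.64034757],
       [  0.        , 497.03577671, 196.24250597],
       [  0.        ,   0.        ,   1.        ]]), 'k1': -0.013158019452590122, 'rvec': array([ 2.43496906, -0.17710926,  0.04602527]), 'tvec': array([-481.2956157 ,  153.54980816, 1098.92780709])}
{'clock': 0.1, 'q': array([-1.39121714e+00,  3.26922547e-01, -1.93456128e-01,  1.05201295e+00,
        9.17577063e-06,  1.43655449e+00]), 'qd': array([-0.0013255 , -0.00268741,  0.00194051,  0.00036251, -0.00041207,
        0.00186843]), 'joint_efforts': array([ 7.70402603e-04, -4.44240868e+01,  2.63037407e+01,  7.99245026e-03,
       -9.30091664e-05, -1.95200123e-06]), 'ee_pos': array([ 169.68525907, -522.65262795,  244.56191904]), 'tool_rot': array([-0.11050726,  0.69898355, -0.69785565,  0.11048818]), 'force': array([-0.25592732, -0.01066309, -0.28361203]), 'moment': array([-0.01149349, -0.03479239,  0.03047883]), 'opening': 1.0011569558083273}
```

View pics/top0.png

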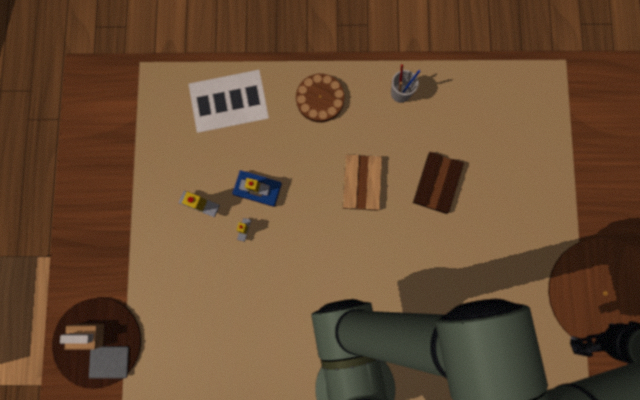

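View pics/side0.png

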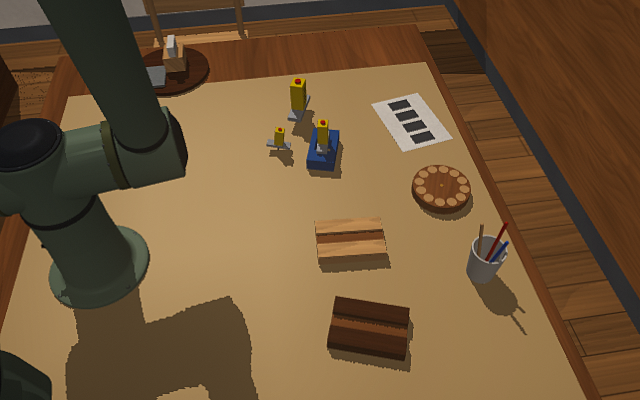

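The top view shows the walnut base at about (438,182), the pale base at (363,182), and the blue stand with its gauge at (255,187). Loose decoy gauges stand at (193,201) and (243,229). The side view shows the same layout: walnut at (369,327), pale at (350,243), stand at (323,150).

```bash
cat > h.py <<'E'
import numpy as np,cv2
from workcell import *
def cam(n):
    c=camera_model(n);R=cv2.Rodrigues(c["rvec"])[0];return c["camera_matrix"],c["k1"],R,c["tvec"]
def rays(n,uv):
    K,k1,R,t=cam(n)
    s=cv2.undistortPoints(np.float64(uv).reshape(-1,1,2),K,np.array([k1,0,0,0.]))[:,0]
    return np.c_[s,np.ones(len(s))]
def onplane(n,uv,z):
    K,k1,R,t=cam(n);d=rays(n,uv)@R;o=-R.T@t
    return o+d*((z-o[2])/d[:,2])[:,None]
def cloud(n,d):
    K,k1,R,t=cam(n);v,u=np.mgrid[:400,:640]
    r=rays(n,np.c_[u.ravel(),v.ravel()])
    W=(r*d.reshape(-1,1)-t)@R
    W[d.ravel()==0]=np.nan
    return W.reshape(400,640,3)
def two(uv1,uv2):  # top, side
    A=[];b=[]
    for n,uv in(("top",uv1),("side",uv2)):
        K,k1,R,t=cam(n);d=(rays(n,[uv])@R)[0];d/=np.linalg.norm(d);P=np.eye(3)-np.outer(d,d)
        A.append(P);b.append(P@(-R.T@t))
    return np.linalg.lstsq(np.vstack(A),np.hstack(b),rcond=None)[0]
def rect(xy):
    (c,s,a)=cv2.minAreaRect(np.float32(xy)); 
    if s[0]<s[1]: s=s[::-1];a+=90
    return np.round(c,1),np.round(s,1),round((a+90)%180-90,1) # long-axis angle
def biggest(m):
    k,l,s,c=cv2.connectedComponentsWithStats(m.astype(np.uint8));i=1+s[1:,4].argmax();return l==i,c[i]
def box(x0,y0,x1,y1):
    m=np.zeros((400,640),bool);m[y0:y1,x0:x1]=1;return m
E
cat > m.py <<'E'
from h import *
B={"top":dict(stand=(220,160,295,215),wal=(405,140,475,225),pale=(335,145,390,220)),"side":dict(stand=(300,105,350,180),wal=(320,285,420,370),pale=(305,205,400,280))}
for n in B:
    f=np.load(f"{n}0.npz");p,d=f["p"],f["d"];W=cloud(n,d);hsv=cv2.cvtColor(p,cv2.COLOR_RGB2HSV);H,S,V=[hsv[...,i].astype(int) for i in range(3)]
    for o,b in B[n].items():
        z=W[...,2];m=box(*b)
        for nm,lo,hi in (("top",26 if o!="stand" else 29,36 if o!="stand" else 40),("chan",13,23)):
            k,_=biggest(m&(z>lo)&(z<hi)) if o=="stand" else ((m&(z>lo)&(z<hi)),0)
            if k.sum()>20: print(n,o,nm,k.sum(),np.round(np.nanmedian(W[k],0),1),rect(W[k][:,:2]))
    m=box(*B[n]["stand"])
    y,c=biggest(m&(H>18)&(H<35)&(S>170)&(V>110)&(W[...,2]>60));r,cr=biggest(m&((H<8)|(H>172))&(S>150)&(V>90))
    print(n,"yellow",c,np.nanmax(W[y][:,2]),"red",cr,r.sum(),np.round(np.nanmedian(W[r],0),1))
    k=y&(W[...,2]>98);print("yellowtop",rect(W[k|r][:,:2]))
    if n=="top": ct=cr
    b,_=biggest(m&(H>100)&(H<130)&(S>120)); 
    print("blue on 34",rect(onplane(n,np.argwhere(b)[:,::-1],34)[:,:2]))
print("red 2view",two(ct,cr))
E
python3 m.py
```

```text
top stand top 691 [536.4 262.9  34.1] (array([540.9, 270.4]), array([121.3,  70.3]), 73.7)
top wal top 1293 [ 554.5 -234.8   30.4] (array([ 555.9, -235.7]), array([151.4, 100.3]), -18.9)
top wal chan 521 [ 551.1 -235.    18.4] (array([ 556.1, -236.1]), array([152.4, 101.7]), -18.4)
top pale top 1403 [554.8 -23.4  30. ] (array([556.8, -22.8]), array([150.2, 100.3]), -3.4)
top pale chan 192 [556.9 -21.8  21.4] (array([558.4, -13.7]), array([151.6,  81.4]), -3.6)
top yellow [250.79746835 183.97468354] 109.3617321085747 red [250.6 183.2] 5 [540.3 272.6 108.3]
yellowtop (array([539.8, 273.8]), array([27.3, 24.8]), 76.7)
blue on 34 (array([539.3, 267.9]), array([120. ,  69.6]), 73.7)
side stand top 616 [532.4 244.7  34.8] (array([537.7, 267.7]), array([127. ,  70.6]), 73.6)
side stand chan 74 [519.8 211.4  17.9] (array([520.9, 211.2]), array([69.7,  8.1]), -16.1)
side wal top 2714 [ 553.4 -241.9   29.8] (array([ 553.8, -237. ]), array([150.5, 102.7]), -18.5)
side wal chan 1089 [ 552.3 -238.6   18.5] (array([ 548. , -253.8]), array([150.4,  68.6]), -18.5)
side pale top 2033 [554.5 -32.3  30.1] (array([554.7, -24.6]), array([150. , 104.9]), -3.5)
side pale chan 266 [546.8 -71.   21. ] (array([553.9, -35.4]), array([150. ,  81.9]), -3.6)
side yellow [322.13333333 123.51666667] 108.28763758260693 red [322.5 121.8] 10 [538.5 274.1 108.1]
yellowtop (array([537.5, 273.5]), array([31.2, 25.9]), 73.1)
blue on 34 (array([521.5, 273.9]), array([123. ,  45.6]), 81.4)
red 2view [539.12887239 273.00088937 108.55180143]
```

```bash
cat >> h.py <<'E'
from scipy.spatial.transform import Rotation as Ro
def plan(target,jaw=None):
    """target TCP world mm, jaw direction angle deg (mod 180): prints rotvec(deg) & shift in tool axes"""
    s=read_state();R=Ro.from_quat(s["tool_rot"]).as_matrix();p=s["ee_pos"]
    print("t",round(s["clock"],2),"p",np.round(p,1),"F",np.round(s["force"],1),"op",round(s["opening"],3),"jaw",round(np.degrees(np.arctan2(R[1,2],R[0,2])),1),"q1,6",np.round(s["q"][[0,4,5]],2))
    print("tooly",np.round(R[:,1],4))
    rv=None
    if jaw is not None:
        y=np.array([0,0,-1.])
        for a in(jaw,jaw+180):
            z=np.array([np.cos(np.radians(a)),np.sin(np.radians(a)),0]);x=np.cross(y,z)
            T=np.c_[x,y,z];print("jaw",a,"rotvec",np.round(np.degrees(Ro.from_matrix(R.T@T).as_rotvec()),2))
    print("shift",np.round(R.T@(np.asarray(target,float)-p),1))
E
python3 - <<'E'
from h import *
plan([539,273,220],-16.3);plan([539,273,220],73.7)
E
```

```text
t 0.1 p [ 169.7 -522.7  244.6] F [-0.3 -0.  -0.3] op 1.001 jaw -72.0 q1,6 [-1.39  0.    1.44]
tooly [-3.0e-04  1.6e-03 -1.0e+00]
jaw -16.3 rotvec [  0.08 -55.72  -0.06]
jaw 163.7 rotvec [7.0000e-02 1.2428e+02 9.0000e-02]
shift [-596.9   25.7 -642.7]
t 0.1 p [ 169.7 -522.7  244.6] F [-0.3 -0.  -0.3] op 1.001 jaw -72.0 q1,6 [-1.39  0.    1.44]
tooly [-3.0e-04  1.6e-03 -1.0e+00]
jaw 73.7 rotvec [ 2.0000e-02 -1.4572e+02 -1.2000e-01]
jaw 253.7 rotvec [9.000e-02 3.428e+01 1.000e-02]
shift [-596.9   25.7 -642.7]
```

Request:
{"api": "jog_arm", "payload": {"deltas": [0,-10,0,-60,2,-64,1,0,-20,0,-120,5,-128,1,0,-30,0,-180,8,-193,1,0,-40,0,-240,10,-257,1,0,-50,0,-300,13,-321,1,0,-55.7,0,-360,15,-385,1,0,-55.7,0,-420,18,-450,1,0,-55.7,0,-480,20,-514,1,0,-55.7,0,-540,23,-580,1,0,-55.7,0,-597,25,-643,1,0,-55.7,0,-597,25,-643,1,0,-55.7,0,-597,25,-643,1], "grip_force": 50}}

```text
clock: 1.6
ee_pos: [486.0, 158.9, 223.8]
tool_rot: [-0.424, 0.566, -0.565, 0.424]
force: [0.7, -0.7, 0.1]
opening: 0.996
```

```bash
python3 - <<'E'
from h import *
plan([539,273,75],-16.3)
E
```

```text
t 1.6 p [486.  158.9 223.8] F [ 0.7 -0.7  0.1] op 0.996 jaw -16.3 q1,6 [0.17 0.   2.03]
tooly [-3.0e-04  1.1e-03 -1.0e+00]
jaw -16.3 rotvec [ 0.03  0.   -0.06]
jaw 163.7 rotvec [-9.0e-02 -1.8e+02 -5.0e-02]
shift [-124.3  149.    18.9]
```

Request:
{"api": "jog_arm", "payload": {"deltas": [0,0,0,-62,20,9,1,0,0,0,-124,35,19,1,0,0,0,-124.3,60,19,1,0,0,0,-124.3,60,19,1,0,0,0,-124.3,60,19,1,0,0,0,-124.3,60,19,1]}}

```text
clock: 2.35
ee_pos: [539.7, 272.3, 165.4]
tool_rot: [-0.423, 0.566, -0.566, 0.425]
force: [-0.1, -0.6, 0.2]
opening: 0.996
```

```bash
python3 - <<'E'
from h import *
plan([539,273,75],-16.3)
E
```

```text
t 2.35 p [539.7 272.3 165.4] F [-0.1 -0.6  0.2] op 0.996 jaw -16.4 q1,6 [0.34 0.   2.2 ]
tooly [ 0.0014  0.0017 -1.    ]
jaw -16.3 rotvec [-0.05 -0.06 -0.11]
jaw 163.7 rotvec [ 1.8000e-01  1.7994e+02 -8.0000e-02]
shift [-0.3 90.4 -0.9]
```

Request:
{"api": "jog_arm", "payload": {"deltas": [0,0,0,-0.3,30,-0.9,1,0,0,0,-0.3,60,-0.9,1,0,0,0,-0.3,90,-0.9,1,0,0,0,-0.3,90,-0.9,1,0,0,0,-0.3,90,-0.9,0.6,0,0,0,-0.3,90,-0.9,0.2,0,0,0,-0.3,90,-0.9,0.2,0,0,0,-0.3,90,-0.9,0,0,0,0,-0.3,90,-0.9,0,0,0,0,-0.3,90,-0.9,0,0,0,0,-0.3,90,-0.9,0,0,0,0,-0.3,90,-0.9,0], "grip_force": 60}}

```text
clock: 3.85
ee_pos: [539.7, 273.3, 76.5]
tool_rot: [-0.422, 0.566, -0.566, 0.425]
force: [-0.8, -0.1, 5.5]
opening: 0.298
```

```bash
python3 - <<'E'
from h import *
plan([539,273,190],-16.3)
E
```

```text
t 3.85 p [539.7 273.3  76.5] F [-0.8 -0.1  5.5] op 0.298 jaw -16.4 q1,6 [0.35 0.   2.2 ]
tooly [ 0.0031  0.0023 -1.    ]
jaw -16.3 rotvec [-0.13 -0.05 -0.18]
jaw 163.7 rotvec [  0.28 179.95  -0.21]
shift [ 1.000e-01 -1.135e+02 -3.000e-01]
```

Request:
{"api": "jog_arm", "payload": {"deltas": [0,0,0,0,-30,0,0,0,0,0,0,-70,0,0,0,0,0,0,-100,0,0,0,0,0,0,-100,0,0,0,0,0,0,-100,0,0]}}

```text
clock: 4.47
ee_pos: [538.5, 272.8, 175.2]
tool_rot: [-0.423, 0.566, -0.566, 0.425]
force: [0.3, -0.4, -2.6]
opening: 0.3
```

```bash
python3 - <<'E'
from h import *
plan([555,-236.5,176],-18.7)
p,d=grab_frame("side");cv2.imwrite("pics/lift.png",cv2.resize(p[20:200,200:420,::-1],None,fx=3,fy=3))
E
```

```text
t 4.47 p [538.5 272.8 175.2] F [ 0.3 -0.4 -2.6] op 0.3 jaw -16.4 q1,6 [0.35 0.   2.2 ]
tooly [ 0.0013  0.0016 -1.    ]
jaw -18.7 rotvec [-0.04  2.35 -0.11]
jaw 161.3 rotvec [-1.7000e-01 -1.7765e+02  6.0000e-02]
shift [484.   -1.6 159.2]
```

View pics/lift.png

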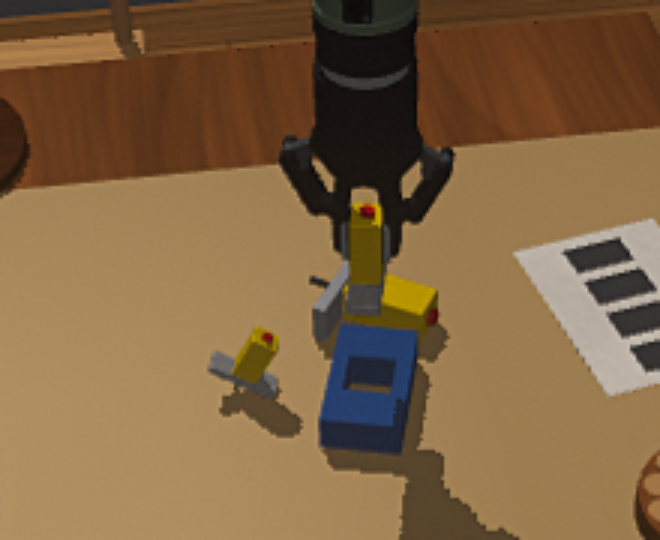

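The gauge is held upright at about (365,250) in the crop, with its foot at (365,297). The large decoy is now lying on its side behind the stand at about (390,300). I'll check whether it blocks the return once the arm is out of the way.

Request:
{"api": "jog_arm", "payload": {"deltas": [0,2.35,0,55,0,18,0,0,2.35,0,112,0,37,0,0,2.35,0,170,0,56,0,0,2.35,0,228,0,75,0,0,2.35,0,286,0,94,0,0,2.35,0,344,0,113,0,0,2.35,0,402,0,132,0,0,2.35,0,450,0,148,0,0,2.35,0,484,0,159,0,0,2.35,0,484,0,159,0,0,2.35,0,484,0,159,0,0,2.35,0,484,0,159,0]}}

```text
clock: 6.02
ee_pos: [554.2, -235.1, 173.4]
tool_rot: [-0.412, 0.575, -0.573, 0.413]
force: [-0.5, -1.1, -1.7]
opening: 0.303
```

```bash
python3 - <<'E'
from h import *
plan([555,-236.5,100],-18.7)
p,d=grab_frame("top");np.savez("top1.npz",p=p,d=d);cv2.imwrite("pics/top1.png",cv2.resize(p[120:260,150:350,::-1],None,fx=3,fy=3,interpolation=2))
q,e=grab_frame("side");np.savez("side1.npz",p=q,d=e);cv2.imwrite("pics/side1.png",q[:,:,::-1])
E
```

```text
t 6.03 p [ 554.2 -235.1  173.4] F [-0.5 -1.1 -1.7] op 0.303 jaw -18.6 q1,6 [-0.52  0.    1.37]
tooly [-0.001   0.0023 -1.    ]
jaw -18.7 rotvec [ 0.09  0.08 -0.11]
jaw 161.3 rotvec [-1.7000e-01 -1.7992e+02 -1.5000e-01]
shift [ 1.2 73.4  1.4]
```

View pics/top1.png

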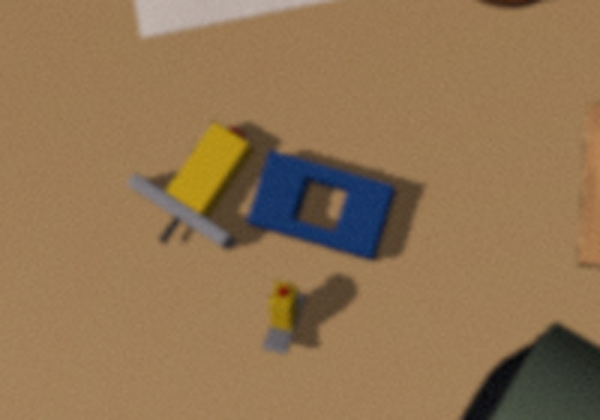

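View pics/side1.png

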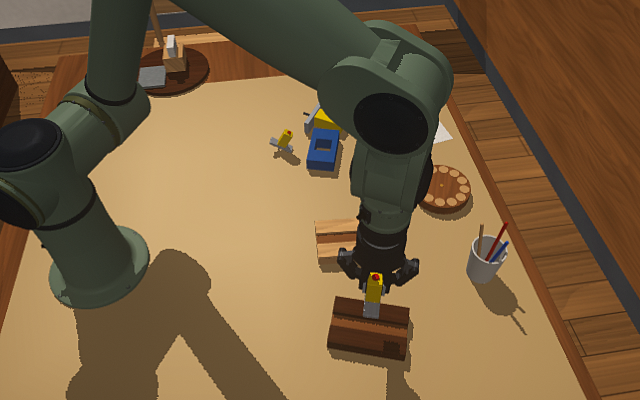

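The fallen large decoy at (190,190) in the top crop lies clear of the stand at (320,205), so the return is free. The held gauge at (374,295) hangs upright over the walnut base in the side view. I'm descending now.

Request:
{"api": "jog_arm", "payload": {"deltas": [0,0,0,1.2,40,1.4,0,0,0,0,1.2,75,1.4,0,0,0,0,1.2,88,1.4,0,0,0,0,1.2,88,1.4,0,0,0,0,1.2,88,1.4,0]}}

```text
clock: 6.75
ee_pos: [556.6, -237.1, 87.4]
tool_rot: [0.412, -0.574, 0.575, -0.413]
force: [0.8, -0.7, -2.5]
opening: 0.302
```

```bash
python3 - <<'E'
from h import *
plan([555,-236.5,70],-18.7)
E
```

```text
t 6.75 p [ 556.6 -237.1   87.4] F [ 0.8 -0.7 -2.5] op 0.302 jaw -18.6 q1,6 [-0.53  0.    1.37]
tooly [ 2.e-03  4.e-04 -1.e+00]
jaw -18.7 rotvec [-0.1   0.11 -0.06]
jaw 161.3 rotvec [-9.0000e-02 -1.7989e+02  1.6000e-01]
shift [-0.1 17.4 -1.7]
```

Not yet in contact, as expected. I'll go down slowly to just above seating, then press.

Request:
{"api": "jog_arm", "payload": {"deltas": [0,0,0,0,4,-1,0,0,0,0,0,8,-1,0,0,0,0,0,11,-1,0,0,0,0,0,14,-1,0,0,0,0,0,16,-1,0,0,0,0,0,16,-1,0]}}

```text
clock: 7.5
ee_pos: [556.2, -237.3, 72.5]
tool_rot: [0.412, -0.573, 0.575, -0.413]
force: [-0.7, 0.3, 6.8]
opening: 0.298
```

```bash
python3 - <<'E'
from h import *
plan([555,-236.5,70],-18.7)
E
```

```text
t 7.5 p [ 556.2 -237.3   72.5] F [-0.7  0.3  6.8] op 0.298 jaw -18.6 q1,6 [-0.53  0.    1.37]
tooly [ 3.3e-03 -5.0e-04 -1.0e+00]
jaw -18.7 rotvec [-0.19  0.1  -0.03]
jaw 161.3 rotvec [-5.000e-02 -1.799e+02  3.000e-01]
shift [-0.4  2.5 -1.4]
```

Request:
{"api": "jog_arm", "payload": {"deltas": [0,0,0,0,1,0,0,0,0,0,0,2,0,0,0,0,0,0,2,0,0,0,0,0,0,2,0,0,0,0,0,0,2,0,0]}}

```text
clock: 8.12
ee_pos: [556.2, -237.3, 72.5]
tool_rot: [0.412, -0.573, 0.575, -0.414]
force: [-3.7, 2.4, 15.4]
opening: 0.301
```

```bash
python3 - <<'E'
from h import *
plan([555,-236.5,70],-18.7)
q,e=grab_frame("side");np.savez("side2.npz",p=q,d=e);cv2.imwrite("pics/side2.png",cv2.resize(q[240:380,300:440,::-1],None,fx=4,fy=4,interpolation=2))
W=cloud("side",e);hsv=cv2.cvtColor(q,cv2.COLOR_RGB2HSV);H,S,V=[hsv[...,i].astype(int) for i in range(3)]
b=box(340,240,420,360)
y=b&(H>18)&(H<35)&(S>170)&(V>110)&(W[...,2]>40);r=b&((H<8)|(H>172))&(S>150)&(V>120)&(W[...,2]>80)
print(np.nanpercentile(W[y][:,2],[5,50,95]),np.nanmedian(W[r],0),np.sort(W[r][:,2])[-6:])
g=b&(S<60)&(V>90)&(W[...,2]<60);print("foot z",np.nanpercentile(W[g][:,2],[5,50,95]),rect(W[g][:,:2]))
E
```

```text
t 8.12 p [ 556.2 -237.3   72.5] F [-3.7  2.4 15.4] op 0.301 jaw -18.6 q1,6 [-0.53  0.    1.37]
tooly [ 4.e-03 -9.e-04 -1.e+00]
jaw -18.7 rotvec [-0.24  0.11 -0.02]
jaw 161.3 rotvec [-4.0000e-02 -1.7989e+02  3.7000e-01]
shift [-0.4  2.5 -1.4]
[ 50.69812909  91.78026722 102.01621431] [ 558.66994665 -238.53442288  111.43336011] [109.2250814  110.07195777 112.79476244 113.8997053 ]
foot z [35.01858199 38.43060206 42.30726422] (array([ 538.5, -258. ]), array([46.5, 24. ]), -72.5)
```

View pics/side2.png

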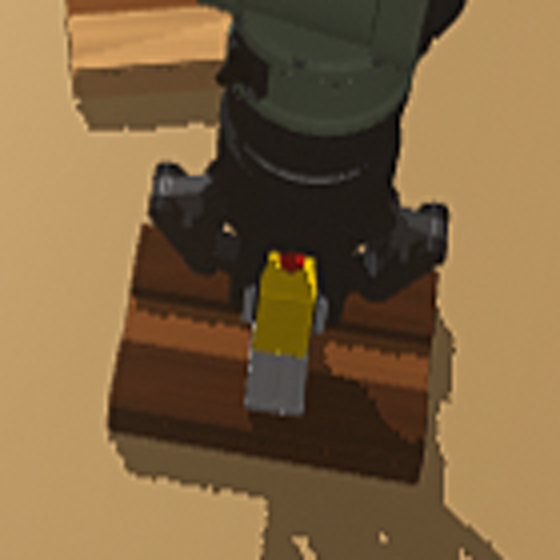

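The picture shows the foot at (275,380) lying across the channel and flat on the wood. The cap has risen to about 112 mm, where 112 is expected. TCP height stayed at 72.5 while the force rose to 15 N, so the foot is seated. I'll hold for over a second more, then lift.

Request:
{"api": "jog_arm", "payload": {"deltas": [0,0,0,0,2,0,0,0,0,0,0,2,0,0,0,0,0,0,2,0,0,0,0,0,0,2,0,0,0,0,0,0,2,0,0,0,0,0,0,2,0,0,0,0,0,0,2,0,0,0,0,0,0,2,0,0,0,0,0,0,2,0,0,0,0,0,0,2,0,0,0,0,0,0,2,0,0]}}

```text
clock: 9.55
ee_pos: [556.2, -237.3, 72.5]
tool_rot: [0.412, -0.573, 0.576, -0.414]
force: [-3.2, 1.5, 16.2]
opening: 0.301
```

Request:
{"api": "jog_arm", "payload": {"deltas": [0,0,0,0,-10,0,0,0,0,0,0,-40,0,0,0,0,0,0,-80,0,0,0,0,0,0,-105,0,0,0,0,0,0,-105,0,0,0,0,0,0,-105,0,0]}}

```text
clock: 10.3
ee_pos: [554.8, -236.7, 176.0]
tool_rot: [0.412, -0.574, 0.575, -0.413]
force: [-0.5, 0.4, -2.6]
opening: 0.3
```

```bash
python3 - <<'E'
from h import *
plan([539.7,271,178],-16.3)
E
```

```text
t 10.3 p [ 554.8 -236.7  176. ] F [-0.5  0.4 -2.6] op 0.3 jaw -18.6 q1,6 [-0.53  0.    1.37]
tooly [ 0.0025 -0.     -1.    ]
jaw -16.3 rotvec [-0.14 -2.29 -0.04]
jaw 163.7 rotvec [ 6.0000e-02  1.7771e+02 -2.1000e-01]
shift [-476.4   -2.1 -176.2]
```

Request:
{"api": "jog_arm", "payload": {"deltas": [0,-2.3,0,-54,0,-20,0,0,-2.3,0,-111,0,-41,0,0,-2.3,0,-168,0,-62,0,0,-2.3,0,-225,0,-83,0,0,-2.3,0,-282,0,-104,0,0,-2.3,0,-339,0,-125,0,0,-2.3,0,-396,0,-146,0,0,-2.3,0,-443,0,-164,0,0,-2.3,0,-476,0,-176,0,0,-2.3,0,-476,0,-176,0,0,-2.3,0,-476,0,-176,0,0,-2.3,0,-476,0,-176,0]}}

```text
clock: 11.8
ee_pos: [539.5, 269.4, 175.1]
tool_rot: [0.424, -0.566, 0.567, -0.424]
force: [0.0, -0.0, -1.7]
opening: 0.295
```

```bash
python3 - <<'E'
from h import *
f=np.load("top1.npz");p,d=f["p"],f["d"];W=cloud("top",d);hsv=cv2.cvtColor(p,cv2.COLOR_RGB2HSV);H,S,V=[hsv[...,i].astype(int) for i in range(3)]
b,_=biggest(box(220,160,295,215)&(H>100)&(H<130)&(S>120)&(W[...,2]>28));print("stand",rect(W[b][:,:2]),np.nanmedian(W[b][:,2]))
w=box(232,155,285,215)&(W[...,2]<12)&(W[...,2]>-12)
q,c=biggest(cv2.erode((w&box(248,178,268,198)).astype(np.uint8),np.ones((1,1)))>0);print("well",q.sum(),np.nanmedian(W[q],0))
f2=box(185,150,300,260)&(W[...,2]>20)&~b;print("other z>20 y-range near",np.round(rect(W[f2][:,:2])[0]),np.nanmax(W[f2][:,2]))
plan([539.7,271,100],-16.3)
E
```

```text
stand (array([540. , 268.7]), array([117.6,  68.8]), 73.6) 34.30586723723764
well 181 [543.79931764 273.03783837   1.30266172]
other z>20 y-range near [539. 316.] 73.85080009794262
t 11.8 p [539.5 269.4 175.1] F [ 0.  -0.  -1.7] op 0.295 jaw -16.4 q1,6 [ 0.34 -0.    2.2 ]
tooly [ 1.1e-03 -8.0e-04 -1.0e+00]
jaw -16.3 rotvec [-0.07 -0.08  0.03]
jaw 163.7 rotvec [-4.0000e-02  1.7992e+02 -1.2000e-01]
shift [-1.7 75.1 -0.4]
```

Request:
{"api": "jog_arm", "payload": {"deltas": [0,0,0,-1,40,0,0,0,0,0,-1,75,0,0,0,0,0,-1,92,0,0,0,0,0,-1,96,0,0,0,0,0,-1,98.5,0,0,0,0,0,-1,99,0,0,0,0,0,-1,99,0,0]}}

```text
clock: 12.68
ee_pos: [540.5, 270.5, 77.1]
tool_rot: [0.423, -0.565, 0.567, -0.424]
force: [-0.7, -0.2, -1.6]
opening: 0.302
```

```bash
python3 - <<'E'
from h import *
plan([539.7,270,76.5],-16.3)
E
```

```text
t 12.68 p [540.5 270.5  77.1] F [-0.7 -0.2 -1.6] op 0.302 jaw -16.4 q1,6 [ 0.34 -0.    2.2 ]
tooly [ 2.7e-03 -2.0e-04 -1.0e+00]
jaw -16.3 rotvec [-0.15 -0.07 -0.03]
jaw 163.7 rotvec [ 5.0000e-02  1.7993e+02 -2.4000e-01]
shift [ 0.7  0.6 -0.7]
```

Not in contact yet, about 0.6 mm to go. I'll touch down, then open and rise.

Request:
{"api": "jog_arm", "payload": {"deltas": [0,0,0,0,1,0,0,0,0,0,0,1,0,0,0,0,0,0,1,0,0,0,0,0,0,1,0,0.4,0,0,0,0,1,0,0.6,0,0,0,0,1,0,0.9,0,0,0,0,1,0,1,0,0,0,0,1,0,1,0,0,0,0,1,0,1]}}

```text
clock: 13.8
ee_pos: [540.5, 270.5, 76.0]
tool_rot: [0.423, -0.565, 0.567, -0.424]
force: [-0.4, 0.8, 0.2]
opening: 1.0
```

Request:
{"api": "jog_arm", "payload": {"deltas": [0,0,0,0,-20,0,1,0,0,0,0,-60,0,1,0,0,0,0,-110,0,1,0,0,0,0,-160,0,1,0,0,0,30,-170,30,1,0,0,0,80,-170,60,1,0,0,0,130,-170,80,1,0,0,0,180,-170,100,1,0,0,0,220,-170,100,1,0,0,0,220,-170,100,1,0,0,0,220,-170,100,1,0,0,0,220,-170,100,1]}}

```text
clock: 15.3
ee_pos: [574.2, 32.4, 246.2]
tool_rot: [0.423, -0.565, 0.566, -0.425]
force: [0.7, 0.5, -0.2]
opening: 1.005
```

```bash
python3 - <<'E'
from h import *
plan([539.7,270,76.5])
for n in("top","side"):
    p,d=grab_frame(n); np.savez(f"{n}0.npz",p=p,d=d); cv2.imwrite(f"pics/{n}9.png",p[:,:,::-1])
E
python3 m.py
```

```text
t 15.3 p [574.2  32.4 246.2] F [ 0.7  0.5 -0.2] op 1.005 jaw -16.3 q1,6 [-0.07  0.    1.78]
tooly [ 2.8e-03 -1.0e-04 -1.0e+00]
shift [-218.3  169.6 -100.2]
top stand top 678 [535.7 265.   34.3] (array([540.8, 270.1]), array([121.5,  70.7]), 73.5)
top wal top 1254 [ 554.4 -236.1   30.4] (array([ 555.3, -235.4]), array([150.6, 100.8]), -18.9)
top wal chan 536 [ 553.5 -235.6   18.5] (array([ 555.6, -235. ]), array([151.3,  99.3]), -18.5)
top pale top 56 [604.  -71.4  30.7] (array([590.1, -70. ]), array([77.7,  8.8]), -0.9)
top yellow [252.12048193 183.60240964] 110.29744478719033 red [251.5 182.5] 4 [542.  270.9 107.5]
yellowtop (array([540.6, 270.3]), array([27.4, 24.9]), 73.9)
blue on 34 (array([539.6, 267.5]), array([119.6,  68.8]), 73.8)
side stand top 465 [521.  234.3  34.5] (array([537.7, 267.9]), array([124.3,  70.2]), 73.5)
side stand chan 79 [522.3 211.1  18.3] (array([520.8, 211.7]), array([70. ,  8.2]), -16.8)
side wal top 2699 [ 553.2 -241.6   29.9] (array([ 553.3, -237.5]), array([150.1, 101.6]), -18.8)
side wal chan 1081 [ 552.5 -238.4   18.4] (array([ 548., -254.]), array([150.2,  67.9]), -18.7)
side pale top 2019 [553.5 -31.9  30.1] (array([554.5, -24.6]), array([149.6, 105.4]), -3.6)
side pale chan 277 [558.4 -71.2  20.5] (array([554.1, -35. ]), array([150.7,  82.4]), -4.0)Traceback (most recent call last):
  File "m.py", line 11, in <module>
    y,c=biggest(m&(H>18)&(H<35)&(S>170)&(V>110)&(W[...,2]>60));r,cr=biggest(m&((H<8)|(H>172))&(S>150)&(V>90))
                                                                    ~~~~~~~^^^^^^^^^^^^^^^^^^^^^^^^^^^^^^^^^^
  File "h.py", line 29, in biggest
    k,l,s,c=cv2.connectedComponentsWithStats(m.astype(np.uint8));i=1+s[1:,4].argmax();return l==i,c[i]
                                                                     ~~~~~~~~~~~~~~^^
ValueError: attempt to get argmax of an empty sequence
```

View pics/side9.png

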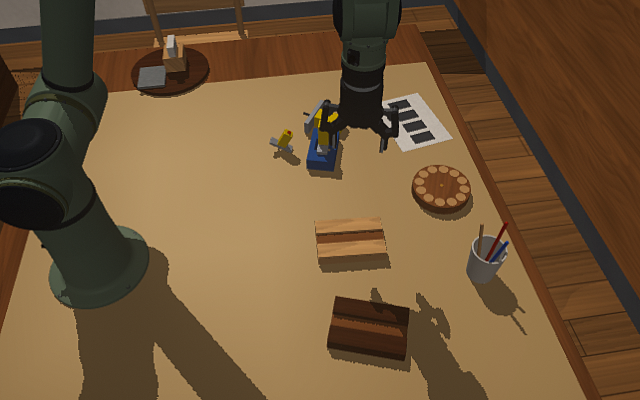

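The side view shows the gauge upright on the stand at about (323,150), partly hidden by the gripper, with both bases in place. The top view puts the gauge at (540.6, 270.3) with its cap at 107.5 mm, on a stand measured at (540, 269). The gripper is clear of everything.

```bash
python3 -c "
from workcell import *
print(sign_off())"
```

```text
the job is handed in; nothing more can be done
None
```

I measured the walnut channel and put the gauge back in its stand, then handed the job in at about 15.4 s on the robot clock. The sign-off gave no verdict.

- **Measurement:** The foot sat flat across the walnut channel and stayed pressed for about 2 s. The force rose to about 16 N while the TCP height stayed at 72.5 mm. The cap was at about 112 mm, which fits a probe reading near 8 mm (depth about 12 mm).
- **Gauge on the stand:** The top camera puts it at (540.6, 270.3), against the stand's centre at about (540, 269). Its cap height of 107.5 mm fits a flat foot and a fully extended probe (108 expected). It is released, and the gripper is clear at about 246 mm height.
- **Bases:** Both stayed within about 1 mm of where they started. The arm blocked the top view of the pale base at the end, so that one rests on the side view alone.

**What failed or disagreed:**
- My last side-view check of the gauge's cap failed because the gripper hid it, so the final pose rests on the top view and its depth reading.
- By the first look after the lift, the large decoy gauge had fallen beside the stand. The small decoy was also leaning by then. I don't know whether they tipped on their own or were touched. Neither is on the stand or off the table.

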